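# Grease the glaze mill's roller bearing with a push-type grease gun

### The arm

A 6-joint arm with a two-finger parallel gripper is mounted at the origin on the work surface. World frame = base frame: x ahead of the robot, y to its left, z up, the work surface at z = 0. Lengths are in m, angles in rad, forces in N, time in s.
With the tool pointing down it reaches from about 0.35 to 0.775 m from the base axis. Payload 7.3 kg.
Tool frame: the origin (TCP) lies at the very end of the fingers, on their centre line; the grasp point (between the pads) lies 19 mm behind it; z points along the fingers, y is the direction in which the jaws open and shut (so a half turn about z gives the same grasp; the last joint's range is limited). The gripper opens to 92 mm and grips with 3 to 60 N. Pads are 19 mm wide; open, the fingers measure 130 mm over their backs; the gripper's body (75 mm by 190 mm) begins 47 mm behind the grasp point.
Start: joints at [-0.146, 0.342, 1.524, -0, 1.275, -0.146], TCP at [0.525, 0, 0.227] pointing down, gripper open.
Joint ranges: [-2.53, 2.53], [-0.77, 2.02], [0.04, 2.7], [-1, 4.14], [0.28, 2.66], [-3.11, 3.11]. Speed limits (rad/s): [2.57, 2.57, 3.14, 3.14, 3.14, 3.14].

### API

Orientations are given as [roll, pitch, yaw] about the fixed x, y, z axes, in that order (R = Rz(yaw) Ry(pitch) Rx(roll)).
In Python, from cell import robot gives the robot as it stands.
- The arm moves only by the shell command python3 -m pendant 'ROWS' [OPENING] [FORCE]. ROWS is JSON, a list of rows, each a list of 2 entries, a list of its own where there are three numbers: the shift along the tool's x, y, z in mm, then the turn about the tool's z in degrees. In form: [[[x, y, z], turn], ...]. A call has 1 to 10 rows; each row is the pose to reach, as a shift and turn from the pose measured when the call began, along the tool's axes at that moment; what a row does not reach only later rows make up. A row lasts 1/12 s, in which the tool goes at most 41.7 mm and 7.16 degrees, less where a joint would pass 70% of its speed; a pose out of reach is approached as far as the arm can. A call with a gripper value outside its range is refused whole. OPENING is the opening, from 0 (shut) to 1 (fully open), set as the call begins (- or left out, the last holds). The fingers move at their own pace and stop on an object; FORCE is the grip in N (left out, the last holds). Time passes only in rows, so rows that repeat a pose let the fingers close. It gives the time, the measured TCP pose, the force and the opening at its end, in the units of the state.
- robot.observe(): the state, without advancing time (a new reading comes with each control period).
- robot.read_camera(name): name is "scene" or "side" or "wrist"; returns the picture (400x640x3 uint8, red, green, blue); there is no depth.
- robot.calibration(name): a dict with "vfov" (degrees; the focal length in pixels is half the picture's height over the tangent of half this angle, whatever the lens; pixels are square), "cx", "cy" (the principal point, pixels), "k1" (the pictures are not rectified: a ray, as slopes to the right and down, at radius r is drawn at 1 + k1 r^2 times it, then the intrinsics apply), "rvec" (rotation vector, rad) and "tvec" (3), from world to camera coordinates, as OpenCV has them. Camera axes: x right, y down, z forward; pixel columns grow to the right and rows downward; lengths in m; the calibration is good to about 2 mm. A picture is of the moment at which its call begins: read the wrist's pose just before it. calibration takes no time and is no camera call; for the wrist camera it gives the pose at the moment of the call.
- robot.hand_in(): hands the job in, once; it reports no verdict.
Trained networks look in the newest picture that a camera, given by its name, has taken for a name from the list of things; names that differ only in an ending like _2 or _b are one class to them, and where a whole thing is asked for, a point or a joint stands for the part that bears it (a point fixed in the world has none). Each returns a list of dicts, best first, with "p" (0 to 1); they miss things now and then, are a little off and sometimes report something else, mostly with a low value. They report only what shows in the picture. A call takes as long as a camera call. They do not tell look-alikes from the thing itself.
- robot.find_in(camera, query): "xy" ([column, row] as shares, 0 to 1, of the picture: columns of its width, rows of its height, amid what is visible of it).
The state is a dict: "time": time; "qpos": joint angles; "qvel": joint speeds; "joint_efforts": joint torques, N m; "tool_pos": TCP position; "tool_rot": TCP orientation; "contact_force": force on the tool from outside, world axes, zero at the start; "torque": the same for the moment, N m; "opening": finger opening in m.
Only numpy, scipy, OpenCV 4.12 (cv2) and the standard library are available. Lean on these libraries where they do the work, as an engineer would, in place of code of your own. Each camera call takes 0.05 s, during which the arm holds its last target.

### The job

Take the push-type grease gun out of its wooden block and grease the jar mill's front roller bearing beside the yellow belt guard, the one whose tilted brass nipple has no red cap: press the gun's coupler squarely onto the nipple until it snaps home, then push the gun steadily, without ramming, well past half of its stroke against its spring. Finish while still gripping the gun and holding it pushed in, square on the nipple; leave the bowl, the lidded pot and the mill jar where they stand.

Things in the scene. Friction and masses are not known exactly. Their poses are not given: they have to be found in the camera images.
- gun_grip (a point): Push grease gun, 0.4 to 0.6 kg: red barrel 30 mm wide, collar 38 mm wide at its lower end, then a push tube with a 22 mm coupler. Point on its axis where it is gripped: 70 mm above the collar's underside, 40 mm below the tail, 130 mm above the seal face in the coupler (tube out), 146 mm above its mouth. z runs from coupler to tail, up at the start: it stands nose down in the block.
- nozzle (a joint): Stroke of the gun: how far the push tube has been pushed into the gun, 0 (fully out, as at the start) to 0.020 m (stop). A spring pushes it out: about 12 N before it begins to move, rising by 0.3 N per mm to 18 N at the stop.
- coupler_seat (a point): Centre of the seal face in the coupler, 16 mm inside its mouth; travels with the push tube. The mouth is a funnel 19 mm wide that narrows in 5 mm to a 12 mm bore. Four spring jaws in the bore snap in behind the nipple's head: about 7 N push the head past them, in the last 9 mm before it meets the seal face.
- nipple: Brass grease nipple, no cap, on the mill's front bearing at the belt guard's end. Origin at its foot; z points out along its axis, 35 degrees from vertical, leaning to the mill's front. 25 mm long: hexagon 15 mm wide, 5 mm high; neck 6 mm, ball head 10 mm in diameter. Its axis is 41 mm from the guard's inner face; the guard's top is 20 mm higher than its tip.
- nipple_top (a point): Tip of that nipple's head, on its axis, 25 mm from its foot. When the coupler is home the seal face sits on this point.
- mill: Bench jar mill, fixed: green base 300 (x) by 500 (y) by 85 mm high; two black rollers along y, 60 mm in diameter; grey bearings at their four ends, tops 150 mm above the bench; yellow belt guard across the +y end, 256 by 42 mm, top 185 mm above the bench. Origin: centre of the underside; -x is the front, facing the robot. The other three nipples wear red caps.
- rest_block: Wooden block in which the gun stands, fixed: 90 by 90 mm, 95 mm high, with a bore 27 mm wide and 86 mm deep in the middle of its top. The gun's collar rests on its top and 76 mm of tube and coupler hang in the bore. Origin at the centre of the underside.
- jar_mid (a point): Bystander: white porcelain mill jar with two black rubber bands, 120 mm in diameter, 158 mm high, 1.8 kg. Point at its centre, half-way up.
- bowl_mid (a point): Bystander: white porcelain bowl, 116 mm in diameter, 52 mm high. Point on its axis, half-way up.
- pot_mid (a point): Bystander: mustard-yellow lidded glaze pot with a knob, 80 mm in diameter, 84 mm high. Point on its axis, half-way up.
Mind the look-alikes: they are no part of the job. What is meant by the part that bears gun_grip is not green, and is the larger of those in its own colour.

How it is judged:
On the way, in this order (a step that is already met when the one before it is completed fails the run):
1. the gun is lifted clear of its block (height (world z) of gun_grip above 0.247 m and contact force between gun and rest_block below 0.2 N and contact force between the fingers and gun above 3 N), for 0.1 s.
2. the coupler has snapped home on the nipple, square to it (distance between coupler_seat and nipple_top below 0.003 m and angle between the z axis of gun_grip and the z axis of nipple, either way round below 0.15 rad and contact force between the fingers and gun above 3 N), for 0.1 s.
At the end, for the whole second after the job is handed in: The fingers grip the gun, still; seal face within 3 mm of the nipple's tip, gun within 0.15 rad of its axis, pushed in over 10 mm of 20, bearing on the mill with over 8 N; fingers off the mill; bowl, pot and jar within 20 mm of their places (all of step 2 and value of joint nozzle above 0.01 m and contact force between gun and mill above 8 N and contact force between the fingers and mill below 0.5 N and linear speed of gun below 0.02 m/s and distance of each of bowl_mid, pot_mid, jar_mid from where it was at the start of the episode below 0.02 m); the arm keeps its last pose, push and grip.
It fails at once if the gun is rammed against the mill (more than 60 N) (contact force between gun and mill above 60 N).
It fails at once if the bowl, the pot or the mill jar is knocked away (more than 20 mm) (distance of any of bowl_mid, pot_mid, jar_mid from where it was at the start of the episode above 0.02 m).
It also fails if it takes over 40 s, if anything falls off the work surface, if the arm or the gripper's body presses on something with over 40 N, if the wrist force passes 120 N, or if a joint passes its speed limit or range.

## Working session

There is one attempt and no reset: what is moved stays moved. The work goes in short steps, Python scripts to look and compute and a shell command to move; the robot and the scene stay as the last step left them, time stands still between calls to the robot, and variables do not carry over. Pictures are saved under pics/ and viewed, and the job is handed in when it is done.

```bash
ls; mkdir -p pics
python3 - <<'E'
from cell import robot
import cv2
s=robot.observe(); print(s['time'],s['tool_pos'],s['tool_rot'],s['opening'])
for c in ['scene','side','wrist']:
    im=robot.read_camera(c); cv2.imwrite(f'pics/{c}0.png',im[:,:,::-1])
    print(c,robot.calibration(c))
for c in ['scene','side']:
    for q in ['gun_grip','nipple','nipple_top','rest_block','mill','coupler_seat']:
        print(c,q,[(round(d['xy'][0]*640),round(d['xy'][1]*400),round(d['p'],2)) for d in robot.find_in(c,q)][:5])
print(robot.observe()['time'])
E
```

```text
pics
0.0 [5.24595567e-01 7.31399663e-05 2.26027159e-01] [-3.14004181e+00 -2.24212261e-04  1.57078837e+00] 0.09183661082571551
scene {'vfov': 49.849815376049264, 'cx': 323.536807031871, 'cy': 199.8325989761695, 'k1': -0.07624357361885051, 'rvec': array([ 2.07291488,  1.22028884, -0.49860347]), 'tvec': array([-0.24551595, -0.23525787,  1.42853256])}
side {'vfov': 42.284715582570584, 'cx': 315.1281634415608, 'cy': 201.92994794129066, 'k1': -0.06500777759015686, 'rvec': array([ 0.91414753, -2.50383001,  1.09686445]), 'tvec': array([0.38548366, 0.32455092, 1.25916175])}
wrist {'vfov': 62.13104123151116, 'cx': 319.32618363717296, 'cy': 194.62802238590552, 'k1': -0.021907134844910796, 'rvec': array([-2.85705912e+00,  1.02242204e-03,  1.65852141e-03]), 'tvec': array([-0.52446439, -0.03425366,  0.3901146 ])}
scene gun_grip [(392, 139, 0.92), (369, 130, 0.62), (353, 172, 0.43)]
scene nipple [(366, 194, 0.36)]
scene nipple_top []
scene rest_block [(387, 157, 0.58)]
scene mill [(344, 288, 0.66)]
scene coupler_seat []
side gun_grip [(311, 309, 0.87), (274, 273, 0.73), (306, 265, 0.66)]
side nipple []
side nipple_top []
side rest_block [(275, 298, 0.56)]
side mill [(267, 197, 0.62)]
side coupler_seat [(306, 283, 0.55), (306, 325, 0.5)]
0.75
```

View pics/scene0.png

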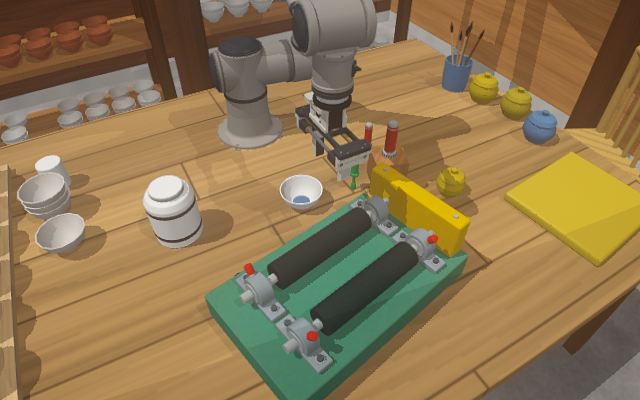

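View pics/side0.png

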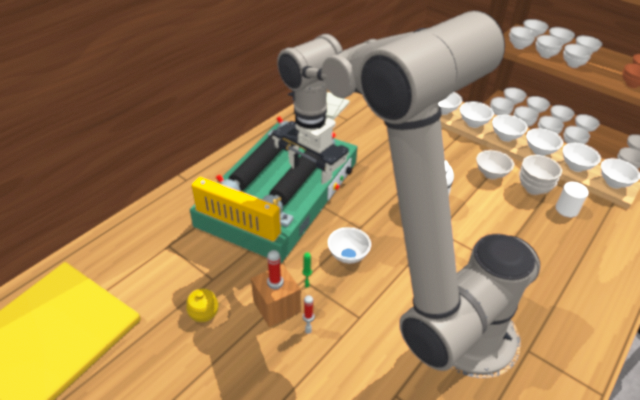

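View pics/wrist0.png

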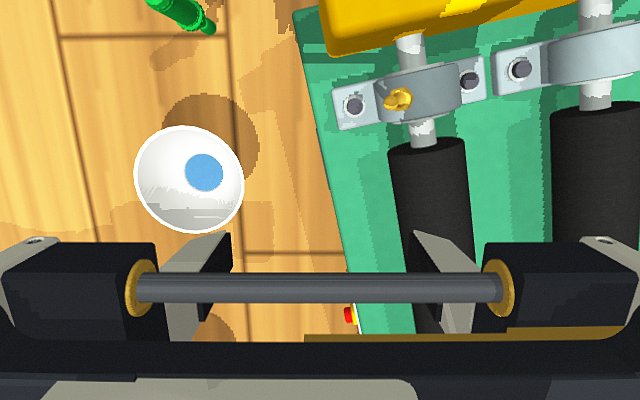

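Candidates (scene px): red gun in the block (392,139), smaller red gun beside it (369,130) and green gun (353,172). The wanted one is not green, and is the larger red one, standing in the block. I'll confirm that in a crop and take precise pixels.

```bash
cat > h.py <<'E'
import numpy as np, cv2, json
from cell import robot
def K(c):
    f=200/np.tan(np.radians(c['vfov'])/2); return f
def proj(c,P):
    R=cv2.Rodrigues(np.array(c['rvec'],float))[0]; p=np.atleast_2d(P)@R.T+np.array(c['tvec'])
    s=p[:,:2]/p[:,2:]; r2=(s**2).sum(1,keepdims=True); s=s*(1+c['k1']*r2)
    return s*K(c)+[c['cx'],c['cy']]
def ray(c,uv):
    d=(np.array(uv,float)-[c['cx'],c['cy']])/K(c); s=d.copy()
    for _ in range(20): s=d/(1+c['k1']*(s@s))
    R=cv2.Rodrigues(np.array(c['rvec'],float))[0]
    v=R.T@np.array([*s,1]); return -R.T@np.array(c['tvec']), v/np.linalg.norm(v)
def tri(L):
    A=np.zeros((3,3));b=np.zeros(3)
    for c,uv in L:
        o,v=ray(c,uv); M=np.eye(3)-np.outer(v,v); A+=M;b+=M@o
    p=np.linalg.solve(A,b); return p,[np.round(proj(c,p)[0]-uv,1) for c,uv in L]
def atz(c,uv,z):
    o,v=ray(c,uv); return o+v*(z-o[2])/v[2]
def crop(src,dst,x0,y0,x1,y1,s):
    im=cv2.imread(src)[y0:y1,x0:x1]; cv2.imwrite(dst,cv2.resize(im,None,fx=s,fy=s,interpolation=cv2.INTER_CUBIC))
E
python3 - <<'E'
from h import *
crop('pics/scene0.png','pics/s_c.png',340,110,480,260,4)
crop('pics/side0.png','pics/d_c.png',180,160,360,340,3)
crop('pics/wrist0.png','pics/w_c.png',300,0,500,160,4)
c=robot.calibration('wrist'); print(-cv2.Rodrigues(c['rvec'])[0].T@c['tvec'], cv2.Rodrigues(c['rvec'])[0])
S=robot.calibration('scene');D=robot.calibration('side')
print(tri([(S,(392,139)),(D,(274,268))]))
print('nip',tri([(c,(398,98)),(S,(366,194))]))
E
```

```text
[0.52504295 0.07616277 0.38402814] [[ 9.99999603e-01 -8.65637128e-04  2.09897794e-04]
 [-8.89745081e-04 -9.59741868e-01  2.80882101e-01]
 [-4.16942746e-05 -2.80882177e-01 -9.59742258e-01]]
(array([0.42558627, 0.24895077, 0.14902665]), [array([-0.8, -0.1]), array([-0.9,  0.1])])
nip (array([0.57612605, 0.07296773, 0.15200287]), [array([-3.1,  4.6]), array([ 1.5, -0.1])])
```

View pics/s_c.png

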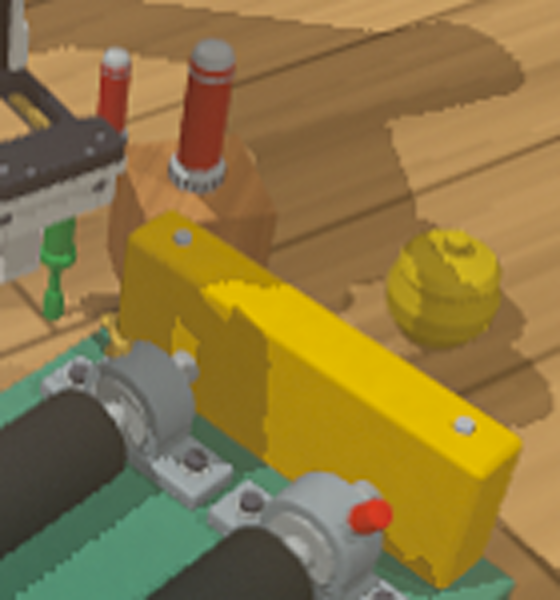

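View pics/d_c.png

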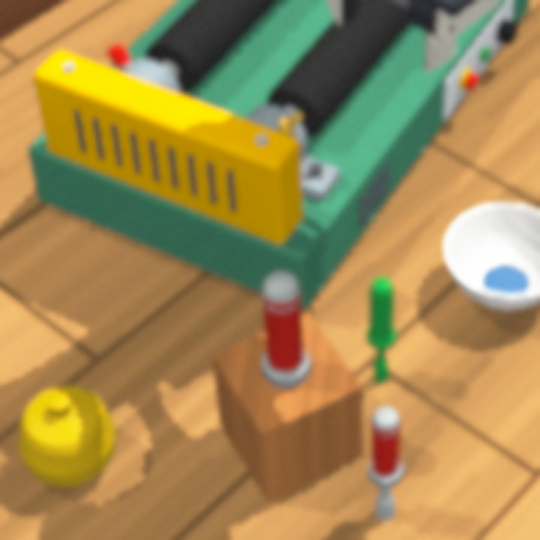

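View pics/w_c.png

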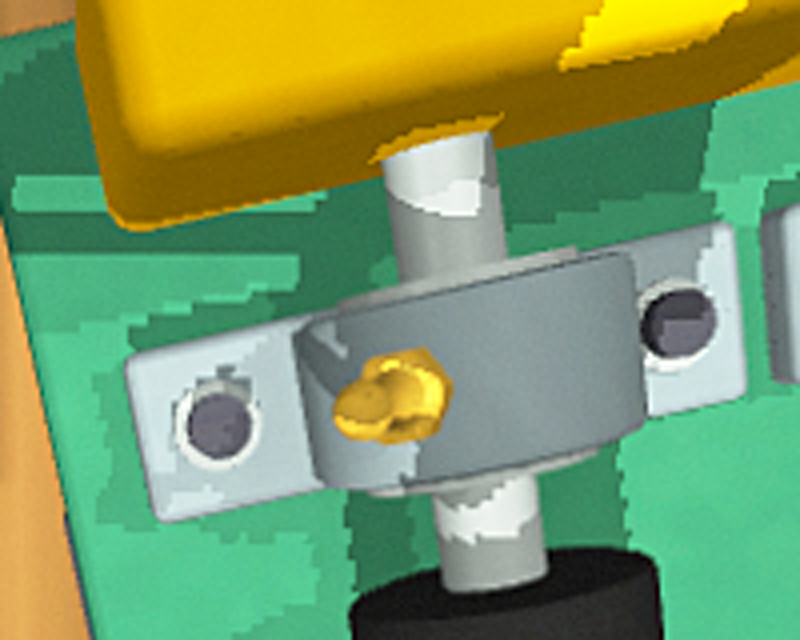

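Run:
```python
from h import *
crop('pics/scene0.png','pics/s_m.png',195,170,475,400,2.8)
crop('pics/side0.png','pics/d_m.png',180,100,370,260,4)
W=robot.calibration('wrist');S=robot.calibration('scene');D=robot.calibration('side')
print('tail',tri([(S,(393.3,123)),(D,(273.7,252.5))]))
print('collar',tri([(S,(389.3,155)),(D,(275.3,283))]))
print('collar at z.1', atz(S,(389.3,155),.1),atz(D,(275.3,283),.1))
print('smallred',tri([(S,(368.5,125)),(D,(308.5,299))]))
print('nip',tri([(W,(393,101)),(S,(368.5,192)),(D,(277.7,199.3))]))
for z in(.16,.165,.17): print(z,atz(W,(389.5,103),z))
print('-x edge at .085',atz(W,(300,30),.085),atz(W,(357,330),.085))
for uv in [(207,297),(466,250)]: print(atz(S,uv,.085))
```

```text
tail (array([0.42568202, 0.2460154 , 0.20131248]), [array([-0.6, -0.1]), array([-0.7,  0.1])])
collar (array([0.42432937, 0.24889729, 0.09348511]), [array([-0.8, -0.1]), array([-0.9,  0.1])])
collar at z.1 [0.43213769 0.24495559 0.1       ] [0.41927667 0.25087259 0.1       ]
smallred (array([0.31590981, 0.25044788, 0.126442  ]), [array([-0.2, -0. ]), array([-0.2,  0. ])])
nip (array([0.57416533, 0.07420991, 0.15651151]), [array([ 0.5, -0.2]), array([-0.8, -0.2]), array([-0.6,  0.1])])
0.16 [0.57085342 0.07282041 0.16      ]
0.165 [0.569831   0.07289501 0.165     ]
0.17 [0.56880857 0.0729696  0.17      ]
-x edge at .085 [0.509237   0.12992168 0.085     ] [ 0.56522861 -0.16238212  0.085     ]
[ 0.61744717 -0.33764345  0.085     ]
[0.78031622 0.21142011 0.085     ]
```

View pics/s_m.png

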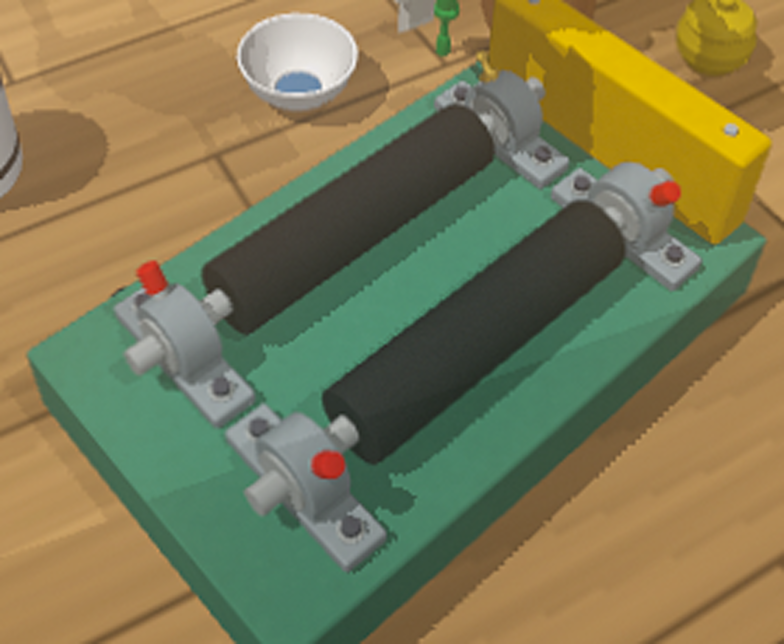

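View pics/d_m.png

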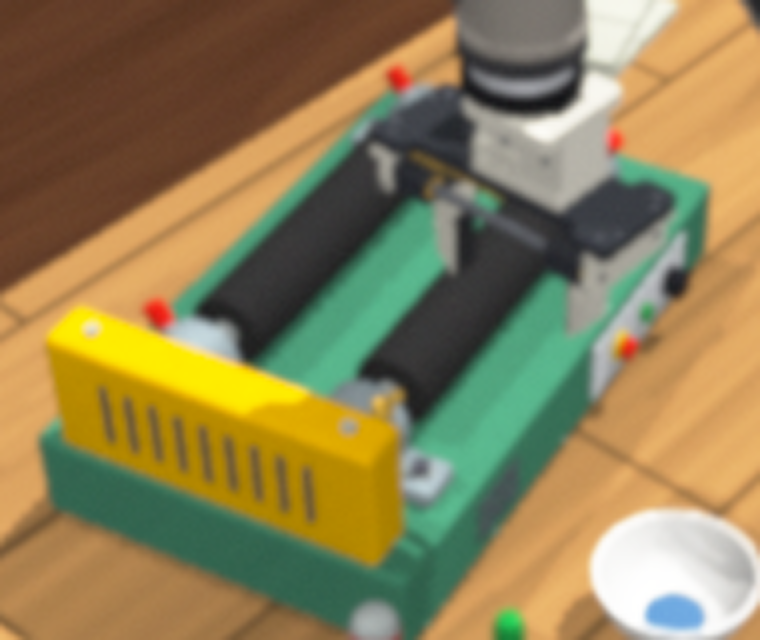

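```bash
python3 -m pendant '[[[25,-10,-10],7],[[55,-22,-20],14],[[85,-34,-20],21],[[115,-46,-20],28],[[145,-58,-20],35],[[175,-70,-20],42],[[205,-82,-20],49],[[230,-92,-20],56],[[248,-100,-20],63],[[248,-100,-20],70]]' 1
python3 -m pendant '[[[0,0,0],7],[[0,0,0],8.5]]'
python3 - <<'E'
from h import *
s=robot.observe(); print(s['time'],s['tool_pos'],np.degrees(s['tool_rot']),s['qpos'])
im=robot.read_camera('wrist'); cv2.imwrite('pics/wrist1.png',im[:,:,::-1])
W=robot.calibration('wrist')
print(proj(W,[[.425,.248,.205],[.425,.248,.165],[.425,.248,.095]]), W)
E
```

```text
time: 1.58
tool_pos: [0.4233, 0.2511, 0.2469]
tool_rot: [-3.14, -0.0, 0.349]
contact_force: [0.1, -0.3, -0.4]
opening: 0.092
time: 1.75
tool_pos: [0.4228, 0.2519, 0.2469]
tool_rot: [-3.14, -0.0, 0.196]
contact_force: [-1.0, 0.3, 0.1]
opening: 0.0922
1.75 [0.42284517 0.2518533  0.24690888] [-1.79914698e+02 -1.00495744e-03  1.12186098e+01] [3.80372005e-01 2.65307109e-01 1.57643145e+00 1.51571149e-03
 1.29956392e+00 1.75496076e+00]
[[325.8873949  219.38623032]
 [324.98033089 200.69742727]
 [323.9192531  178.8548636 ]] {'vfov': 62.13104123151116, 'cx': 319.32618363717296, 'cy': 194.62802238590552, 'k1': -0.021907134844910796, 'rvec': array([-2.2509177 ,  1.84509438,  0.26678934]), 'tvec': array([0.16447441, 0.40487375, 0.53945334])}
```

View pics/wrist1.png

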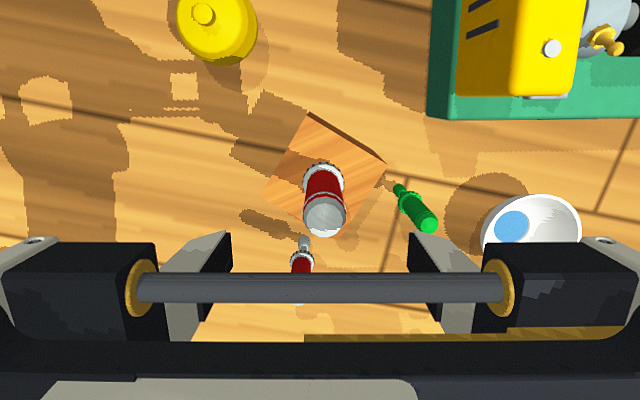

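The large red gun stands in the block at wrist px (325,217) tail and (323,178) collar, matching the triangulation within 2 px. The smaller red gun (302,262) and the green one (415,210) are clear of the fingers' path. Descending.

```bash
python3 -m pendant '[[[1.5,4,0],0],[[1.5,4,20],0],[[1.5,4,45],0],[[1.5,4,70],0],[[1.5,4,90],0],[[1.5,4,100],0],[[1.5,4,101],0],[[1.5,4,101],0]]' 1
python3 -m pendant '[[[0,0,0],0],[[0,0,0],0],[[0,0,0],0],[[0,0,0],0],[[0,0,0],0],[[0,0,0],0]]' 0 40
```

```text
time: 2.47
tool_pos: [0.4254, 0.2476, 0.1457]
tool_rot: [-3.14, 0.001, 0.198]
contact_force: [-0.1, -0.0, 0.8]
opening: 0.0917
time: 2.97
tool_pos: [0.4255, 0.2477, 0.1459]
tool_rot: [-3.14, 0.0, 0.199]
contact_force: [-0.2, -0.8, -0.4]
opening: 0.0564
```

```bash
python3 -m pendant '[[[0,0,0],0],[[0,0,0],0],[[0,0,0],0],[[0,0,0],0],[[0,0,0],0],[[0,0,0],0],[[0,0,0],0]]' 0 40
```

```text
time: 3.55
tool_pos: [0.4255, 0.2479, 0.1459]
tool_rot: [-3.14, 0.0, 0.199]
contact_force: [-0.4, 1.1, 0.1]
opening: 0.0293
```

```bash
python3 -m pendant '[[[0,0,-5],0],[[0,0,-20],0],[[0,0,-40],0],[[0,0,-60],0],[[0,0,-80],0],[[0,0,-90],0],[[0,0,-93],0],[[0,0,-93],0],[[0,0,-93],0]]' 0 40
python3 - <<'E'
from h import *
for n in ['scene','side']:
  im=robot.read_camera(n); cv2.imwrite(f'pics/{n}2.png',im[:,:,::-1])
crop('pics/scene2.png','pics/a.png',300,60,460,200,5)
crop('pics/side2.png','pics/b.png',200,180,360,320,5)
E
```

```text
time: 4.3
tool_pos: [0.4249, 0.2474, 0.238]
tool_rot: [-3.141, 0.002, 0.199]
contact_force: [0.4, -0.4, -4.6]
opening: 0.0294
```

View pics/b.png

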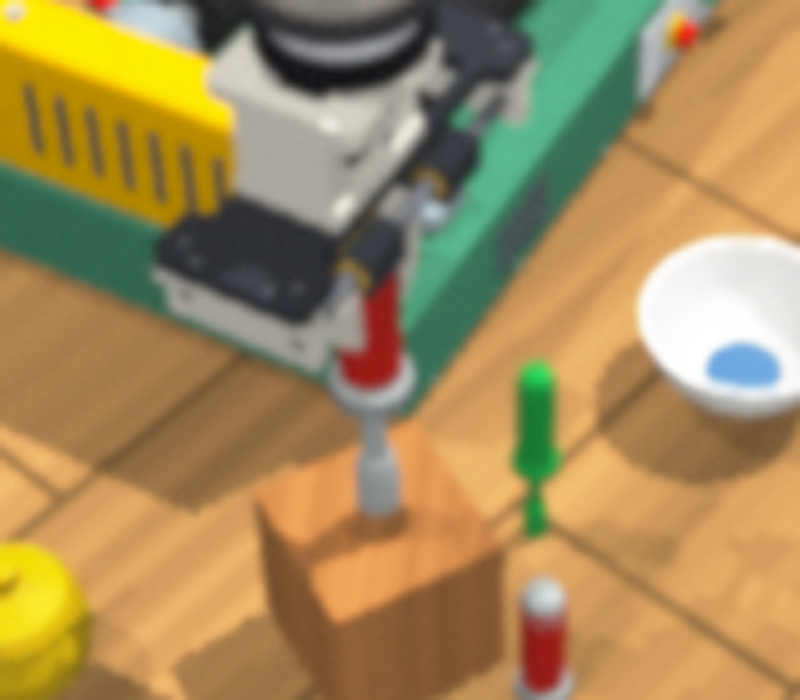

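View pics/a.png

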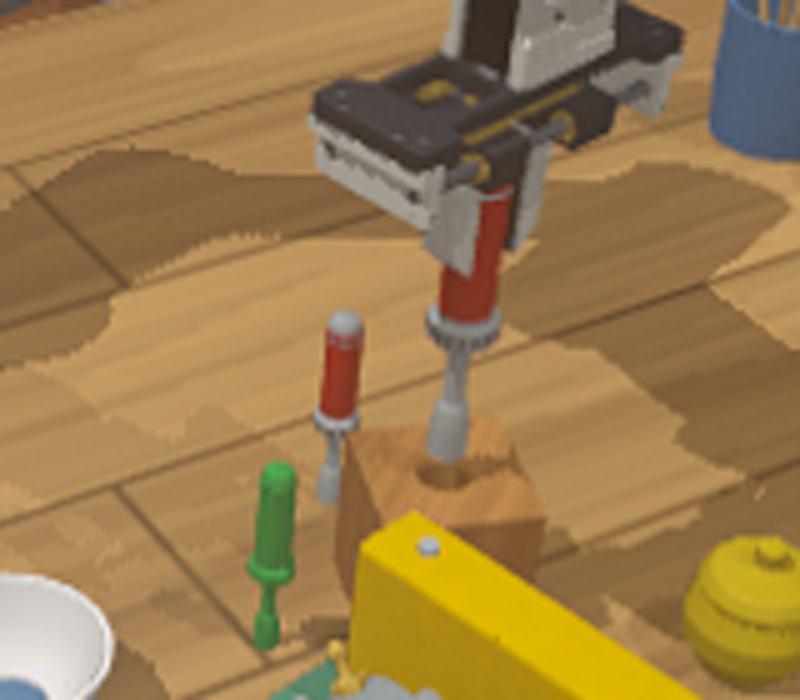

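Lifted clear: coupler above the bore at scene crop (447,450), gun straight. Only turns about the vertical are available, so I'll tilt the gun by pivoting it between the pads. To do that, I'll dip the coupler about 12 mm into the bore and swing the gripper on an arc toward the mill's front side.

```bash
python3 -m pendant '[[[0,0,10],0],[[0,0,20],0],[[0,0,27],0],[[0,0,28],0],[[-8,0,28],0],[[-17,0,28],0],[[-24,0,29],0],[[-31,0,29],0],[[-38,0,30],0],[[-38,0,30],0]]' 0 20
python3 - <<'E'
from h import *
for n in ['scene']:
  im=robot.read_camera(n); cv2.imwrite(f'pics/{n}3.png',im[:,:,::-1])
crop('pics/scene3.png','pics/a3.png',300,60,460,200,5)
E
```

```text
time: 5.23
tool_pos: [0.3862, 0.2398, 0.2083]
tool_rot: [-3.14, 0.003, 0.199]
contact_force: [0.4, 2.1, -3.7]
opening: 0.0295
```

View pics/a3.png

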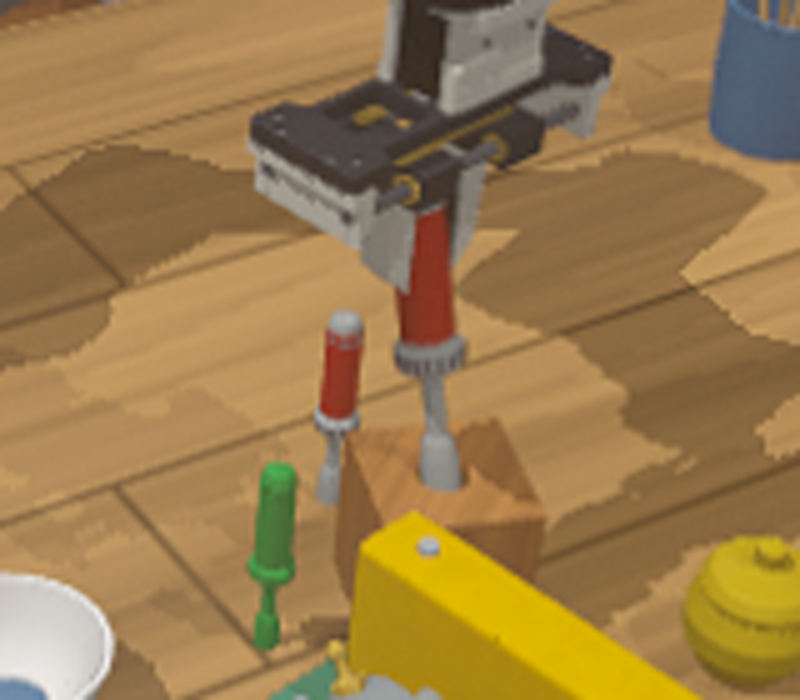

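```bash
python3 -m pendant '[[[-4,0,2],0],[[-10,0,4.5],0],[[-18,0,7],0],[[-24,0,9.5],0],[[-31,0,13],0],[[-38,0,17],0],[[-43,0,20],0],[[-46,0,21.5],0],[[-46,0,21.5],0]]' 0 20
python3 -m pendant '[[[0,0,0],0],[[0,0,0],0],[[0,0,0],0]]' 0 60
python3 - <<'E'
from h import *
for n in ['scene','side','wrist']:
  im=robot.read_camera(n); cv2.imwrite(f'pics/{n}4.png',im[:,:,::-1])
crop('pics/scene4.png','pics/a4.png',300,60,460,200,5)
crop('pics/side4.png','pics/b4.png',200,180,360,320,5)
E
```

```text
time: 6.03
tool_pos: [0.3405, 0.2305, 0.1864]
tool_rot: [-3.141, 0.004, 0.199]
contact_force: [1.0, 2.1, -3.3]
opening: 0.0296
time: 6.28
tool_pos: [0.3407, 0.2306, 0.1865]
tool_rot: [-3.141, 0.004, 0.199]
contact_force: [1.2, 1.9, -2.2]
opening: 0.0291
```

View pics/a4.png

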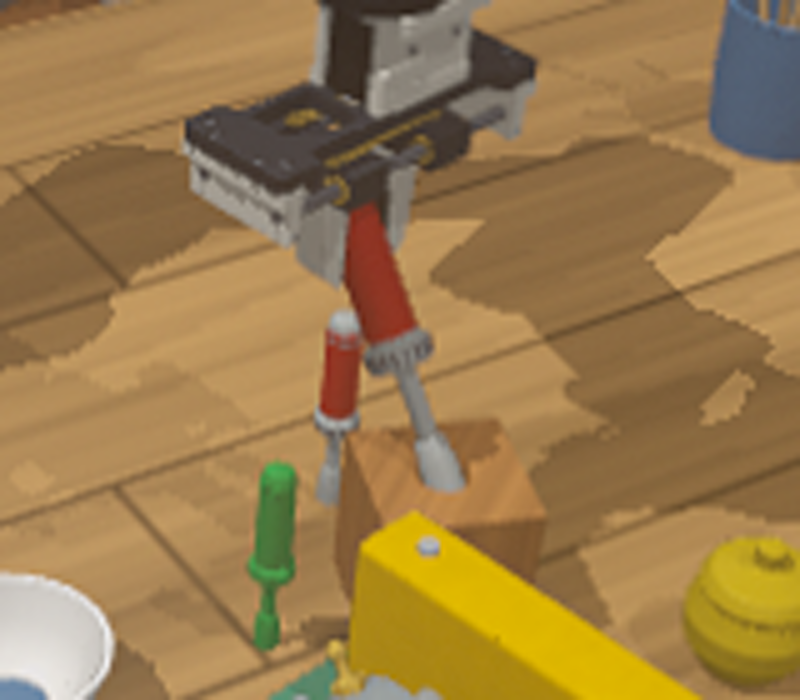

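View pics/wrist4.png

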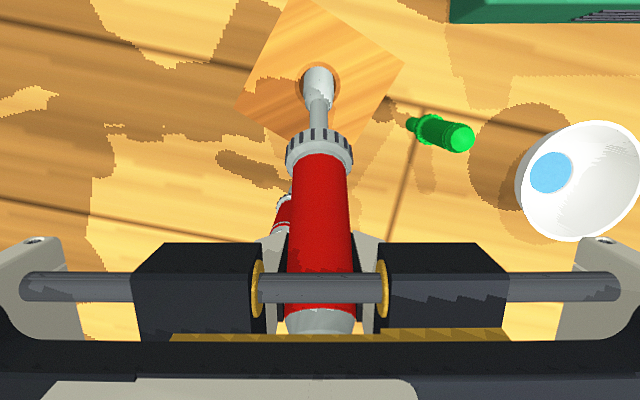

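View pics/b4.png

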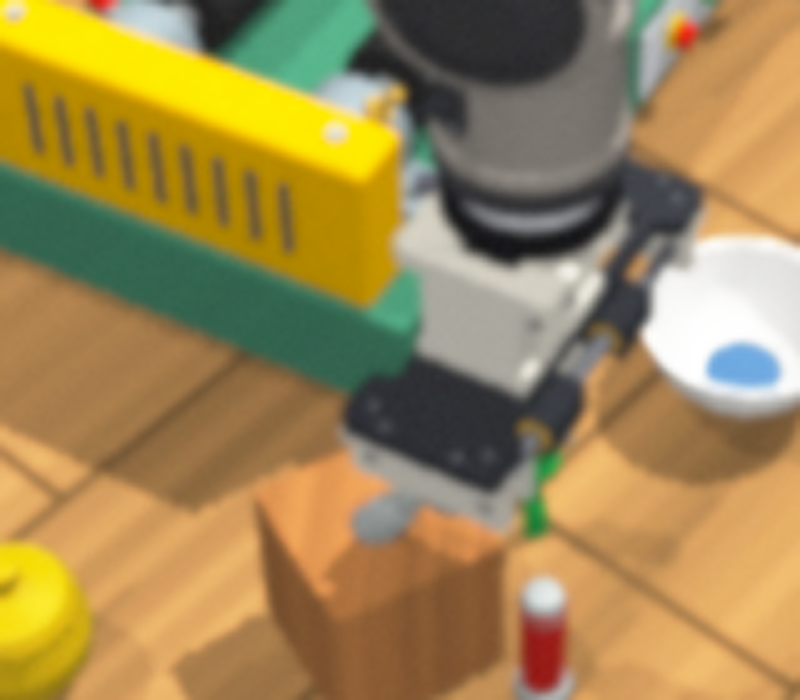

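```bash
python3 -m pendant '[[[-3,0,-8],0],[[-6,0,-25],0],[[-6,0,-50],0],[[-6,0,-80],0],[[-6,0,-110],0],[[-6,0,-120],0],[[-6,0,-120],0]]' 0 60
python3 - <<'E'
from h import *
s=robot.observe()
im=robot.read_camera('wrist'); cv2.imwrite(f'pics/wrist5.png',im[:,:,::-1]); W=robot.calibration('wrist')
crop('pics/wrist5.png','pics/w5.png',230,60,420,260,4)
T=s['tool_pos'];yaw=s['tool_rot'][2]; tx=np.array([np.cos(yaw),np.sin(yaw),0])
G=T+[0,0,.019]; print(T,np.degrees(s['tool_rot']))
for th in (30,33,35,37,40):
  u=-np.sin(np.radians(th))*tx+np.cos(np.radians(th))*np.array([0,0,1])
  print(th,proj(W,[G-u*.07,G-u*.146,G+u*.04]).round(1).tolist())
E
```

```text
time: 7.02
tool_pos: [0.3357, 0.2293, 0.3089]
tool_rot: [-3.141, 0.001, 0.199]
contact_force: [0.4, -0.2, -3.6]
opening: 0.0291
[0.33569587 0.22934798 0.30893588] [-1.79940158e+02  4.02641068e-02  1.14020358e+01]
30 [[319.5, 166.7], [319.5, 100.1], [319.6, 361.9]]
33 [[319.5, 162.2], [319.5, 91.1], [319.6, 363.5]]
35 [[319.5, 159.3], [319.5, 85.0], [319.6, 364.3]]
37 [[319.5, 156.4], [319.5, 78.9], [319.6, 365.0]]
40 [[319.5, 152.1], [319.5, 69.6], [319.6, 365.8]]
```

View pics/w5.png

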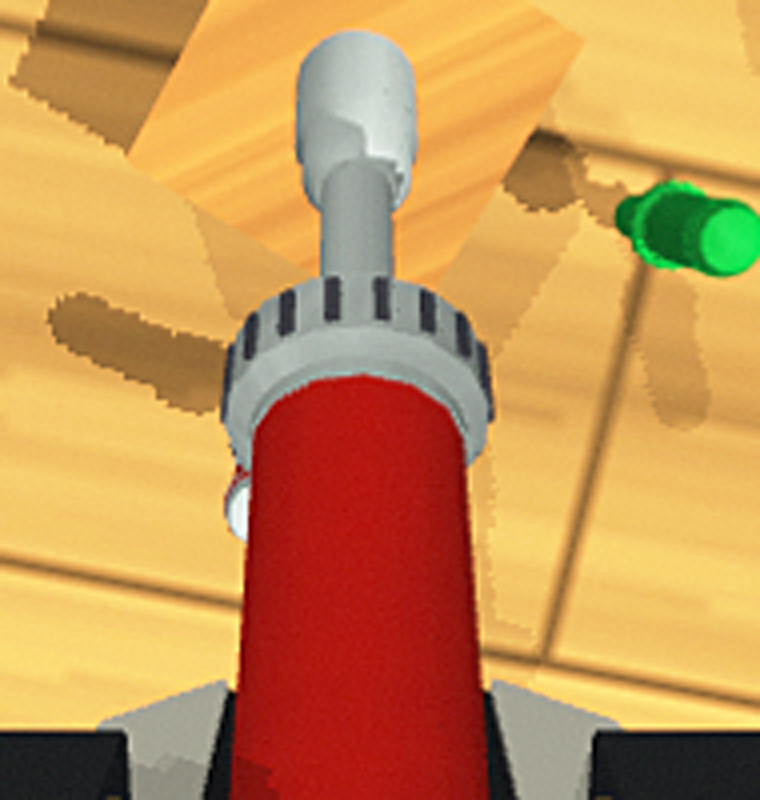

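View pics/wrist5.png

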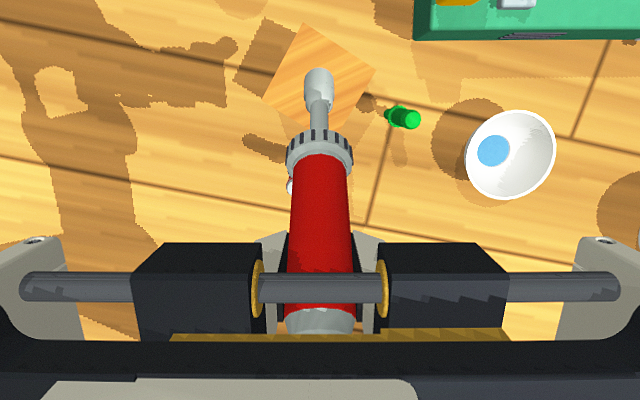

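```bash
cat >> h.py <<'E'
def frame(s):
    T=np.array(s['tool_pos']);yaw=s['tool_rot'][2]; tx=np.array([np.cos(yaw),np.sin(yaw),0]); ty=np.array([np.sin(yaw),-np.cos(yaw),0])
    return T,tx,ty
def gun(s,th,slip=0):
    T,tx,ty=frame(s); u=-np.sin(th)*tx+np.cos(th)*np.array([0,0,1]); n=np.cos(th)*tx+np.sin(th)*np.array([0,0,1])
    return T+[0,0,.019]+u*slip,u,n,ty
def circ(c,o,n,t,r):
    a=np.linspace(0,2*np.pi,73)[:,None]; return proj(c,o+r*(np.cos(a)*n+np.sin(a)*t))
E
python3 - <<'E'
from h import *
from scipy.optimize import least_squares
s=robot.observe(); W=robot.calibration('wrist')
def f(p):
  G,u,n,t=gun(s,p[0],p[1]); return [circ(W,G-u*.146,n,t,.011)[:,1].min()-67.5, circ(W,G-u*.07,n,t,.019)[:,1].min()-129.5]
r=least_squares(f,[.6,0],x_scale=[.1,.01]); print(np.degrees(r.x[0]),r.x[1],r.fun)
r=least_squares(lambda a:f([a[0],0]),[.6]); print(np.degrees(r.x[0]),r.fun)
E
```

```text
35.564404254206124 -0.004531460189114444 [-2.55795385e-13  4.54747351e-13]
37.14780991809639 [-1.40382005  3.52405221]
```

```bash
python3 -m pendant '[[[5,10,-12],0],[[20,35,-25],0],[[35,65,-25],0],[[50,97,-25],0],[[65,130,-25],0],[[80,160,-25],0],[[92,185,-25],0],[[98,199,-20],0],[[98,199,-10],0],[[98,199,-5],0]]' 0 60
python3 -m pendant '[[[0,0,3],0],[[0,0,3],0],[[0,0,3],0]]'
python3 - <<'E'
from h import *
s=robot.observe(); print(s['tool_pos'],np.degrees(s['tool_rot']))
for n in ['wrist','scene','side']:
  im=robot.read_camera(n); cv2.imwrite(f'pics/{n}6.png',im[:,:,::-1])
crop('pics/wrist6.png','pics/w6.png',230,0,430,150,4)
crop('pics/scene6.png','pics/s6.png',310,100,430,220,5)
crop('pics/side6.png','pics/d6.png',220,120,340,240,5)
E
```

```text
time: 7.9
tool_pos: [0.4692, 0.0523, 0.3082]
tool_rot: [-3.14, 0.011, 0.197]
contact_force: [-0.5, 0.2, -4.5]
opening: 0.0292
time: 8.15
tool_pos: [0.4685, 0.0527, 0.3046]
tool_rot: [-3.139, 0.013, 0.198]
contact_force: [-0.5, -0.4, -3.8]
opening: 0.0291
[0.46853291 0.05271601 0.30458266] [-179.87128286    0.71746349   11.3161391 ]
```

View pics/w6.png

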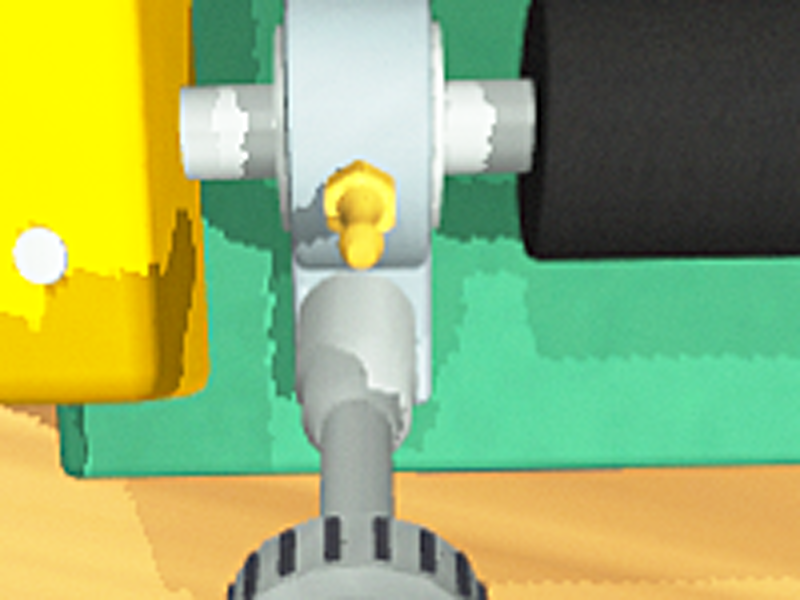

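View pics/s6.png

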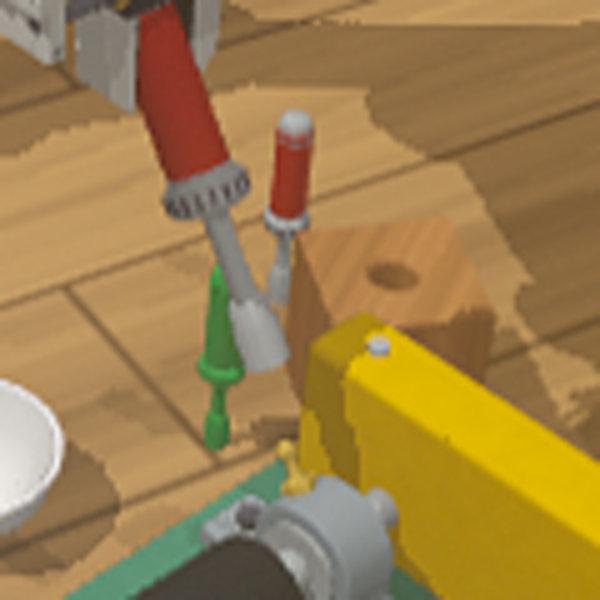

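View pics/d6.png

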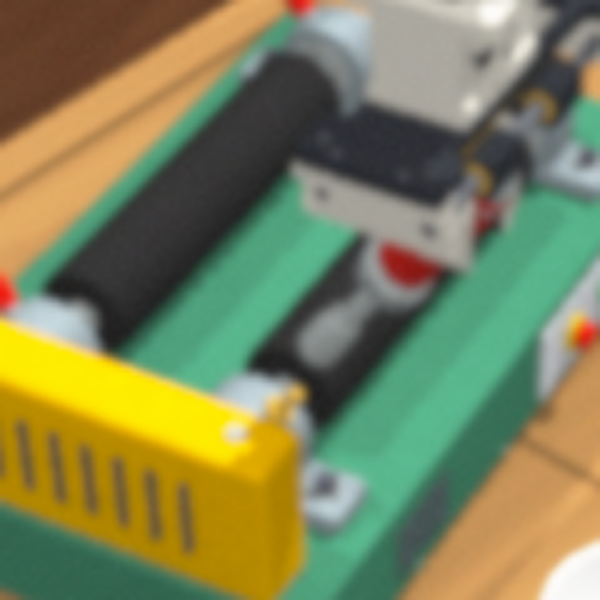

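View pics/wrist6.png

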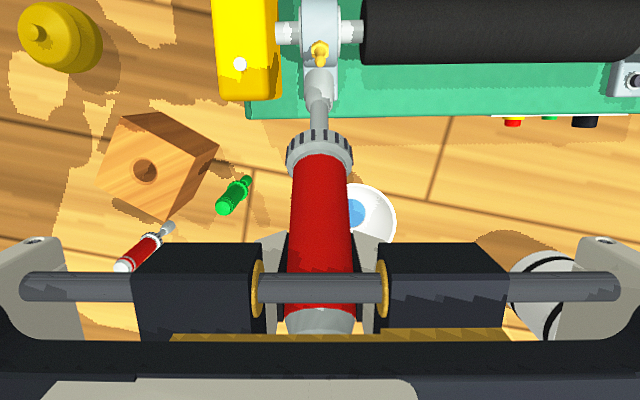

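Run:
```python
from h import *
s=robot.observe(); W=robot.calibration('wrist');S=robot.calibration('scene');D=robot.calibration('side')
L=[(W,(320.5,61.8)),(S,(367.4,190)),(D,(279.6,198.2))]
print(tri(L),tri(L[:2]),tri([L[0],L[2]]),tri(L[1:]))
for z in (.157,.161,.165): print(atz(W,L[0][1],z),atz(S,L[1][1],z))
for th,sl in((36.5,0),(35.6,-.0045),(37,0)):
  G,u,n,t=gun(s,np.radians(th),sl); pts=[G-u*.146,G-u*.07]; print(th,[proj(c,pts).round(1).tolist() for c in(W,S,D)],circ(W,pts[0],n,t,.011)[:,1].min(),circ(W,pts[1],n,t,.019)[:,1].min(),circ(S,pts[0],n,t,.011).min(0),circ(S,pts[0],n,t,.011).max(0))
```

```text
(array([0.57081106, 0.07224389, 0.16113137]), [array([0.3, 0.5]), array([-1.1, -0.3]), array([-1.1,  0.1])]) (array([0.57173983, 0.07342844, 0.16061052]), [array([-0.8, -0.9]), array([-0.4, -0. ])]) (array([0.56975294, 0.07147619, 0.16189007]), [array([1. , 1.9]), array([-0.6, -0. ])]) (array([0.57066006, 0.07207373, 0.1610882 ]), [array([-1.2, -0.3]), array([-1. ,  0.1])])
[0.57146757 0.07264667 0.157     ] [0.56918839 0.07669212 0.157     ]
[0.57112477 0.07258323 0.161     ] [0.5725944  0.07405067 0.161     ]
[0.57078197 0.07251979 0.165     ] [0.57600041 0.07140922 0.165     ]
36.5 [[[319.9, 80.8], [319.9, 157.5]], [[363.0, 170.7], [350.7, 139.4]], [[283.2, 187.5], [298.3, 174.9]]] 67.22696231417306 133.6104971052738 [358.40087937 168.67617511] [367.58604574 172.79859731]
35.6 [[[319.9, 80.0], [319.9, 153.4]], [[363.1, 172.6], [351.1, 141.3]], [[283.0, 188.9], [297.7, 176.0]]] 66.49701917715791 129.21607583305 [358.47095673 170.53980657] [367.66224153 174.65447913]
37 [[[319.9, 79.3], [319.9, 156.8]], [[363.3, 170.7], [350.8, 139.4]], [[282.9, 187.1], [298.1, 174.7]]] 65.67087071671264 132.99023092168727 [358.7486639  168.63812316] [367.92548674 172.77413174]
```

```bash
cat >> h.py <<'E'
from scipy.spatial.transform import Rotation as Ro
from scipy.optimize import least_squares
def tool(s): return np.array(s['tool_pos']),Ro.from_euler('xyz',s['tool_rot']).as_matrix()
def gun(s,th,slip=0,dy=0):
    T,R=tool(s); u=R@np.array([-np.sin(th),0,-np.cos(th)]); n=R@np.array([np.cos(th),0,-np.sin(th)])
    return T-.019*R[:,2]+u*slip,u,n,R[:,1]
def fitgun(s,W,rim,col):
    def f(p):
        G,u,n,t=gun(s,p[0],p[1]); return [circ(W,G-u*.146,n,t,.011)[:,1].min()-rim, circ(W,G-u*.07,n,t,.019)[:,1].min()-col]
    return least_squares(f,[.6,0],x_scale=[.1,.01]).x
B=np.array([.5711,.0726,.161]); MY=np.radians(11.4)
NU=np.array([-np.sin(np.radians(35))*np.cos(MY),-np.sin(np.radians(35))*np.sin(MY),np.cos(np.radians(35))])
TIP=B+.005*NU
def report(s,th,sl,standoff):
    G,u,n,t=gun(s,th,sl); seat=G-.130*u; e=TIP+standoff*NU-seat; R=tool(s)[1]
    print('angle',np.degrees(np.arccos(u@NU)),'tilt',np.degrees(np.arccos(u[2])),'seat->target tool mm',(R.T@e*1000).round(1),'axis toward nipple in tool',(R.T@-NU).round(3), 'along',(TIP-seat)@-NU*1e3)
E
python3 - <<'E'
from h import *
s=robot.observe(); W=robot.calibration('wrist')
for a in((68.75,128.75),(68.1,129.2)):
  th,sl=fitgun(s,W,*a); print(np.degrees(th),sl); report(s,th,sl,.026)
E
```

```text
35.02706674011993 -0.0059659930144908575
angle 0.5404123774999173 tilt 34.46041884803392 seat->target tool mm [ 9.2  0.7 26. ] axis toward nipple in tool [0.582 0.    0.813] along 52.52079487815386
35.437742275180376 -0.005082144324376212
angle 0.13211215009515395 tilt 34.87109266861203 seat->target tool mm [ 8.9  0.7 27.3] axis toward nipple in tool [0.582 0.    0.813] along 53.39895479290558
```

```bash
python3 -m pendant '[[[3,0.7,5],0],[[6,0.7,12],0],[[9,0.7,20],0],[[9,0.7,25],0],[[9,0.7,26.5],0],[[9,0.7,26.5],0],[[9,0.7,26.5],0]]' 0 60
python3 - <<'E'
from h import *
s=robot.observe(); print(s['tool_pos'],np.degrees(s['tool_rot'])); report(s,np.radians(35.3),-.0052,0.026)
W=robot.calibration('wrist');print(proj(W,[B,TIP]))
for n in ['wrist','scene','side']:
  im=robot.read_camera(n); cv2.imwrite(f'pics/{n}7.png',im[:,:,::-1])
crop('pics/wrist7.png','pics/w7.png',250,0,400,140,5)
crop('pics/scene7.png','pics/s7.png',330,130,410,210,8)
crop('pics/side7.png','pics/d7.png',240,150,320,230,8)
E
```

```text
time: 8.88
tool_pos: [0.4779, 0.0537, 0.279]
tool_rot: [-3.14, 0.01, 0.197]
contact_force: [0.0, -0.7, -3.8]
opening: 0.0293
[0.47787262 0.05374517 0.27899196] [-179.90405674    0.57601505   11.31556757]
angle 0.27756017426947993 tilt 34.72410003917091 seat->target tool mm [ 0.1 -0.   0.5] axis toward nipple in tool [0.582 0.001 0.813] along 26.464157567387133
[[319.65640712  70.56778499]
 [319.65770319  74.16092649]]
```

View pics/w7.png

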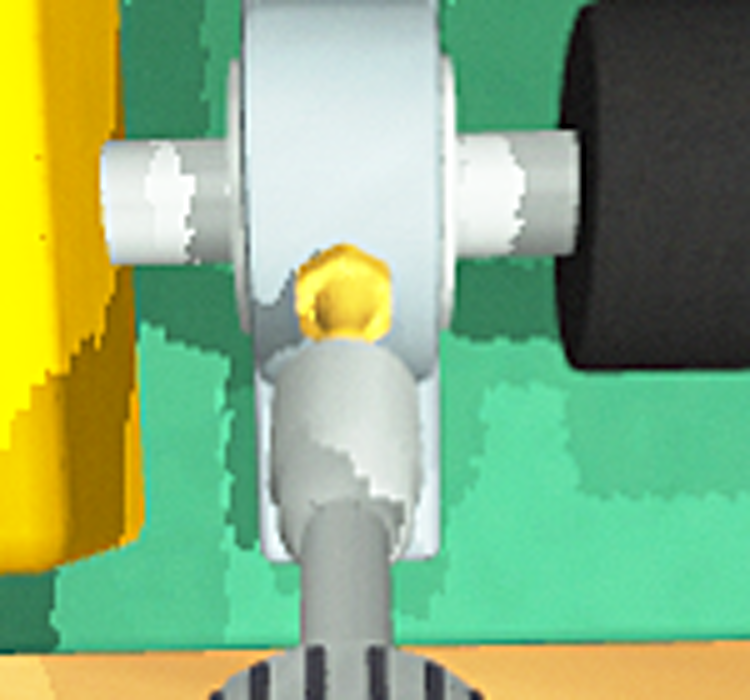

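View pics/s7.png

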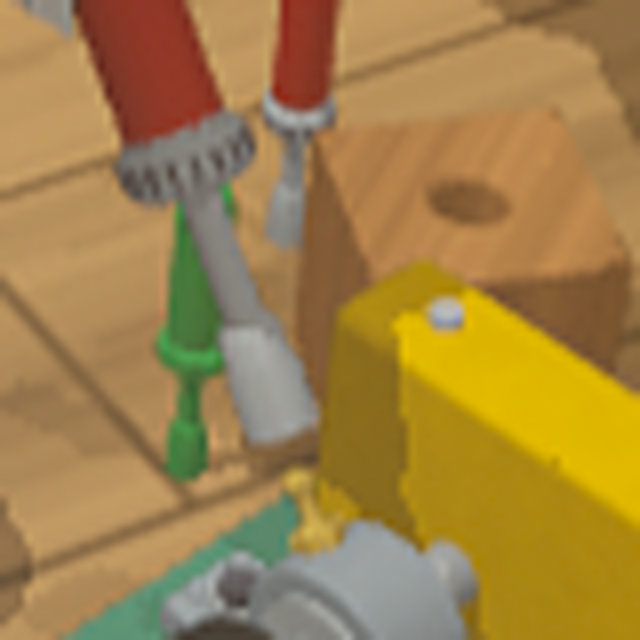

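View pics/d7.png

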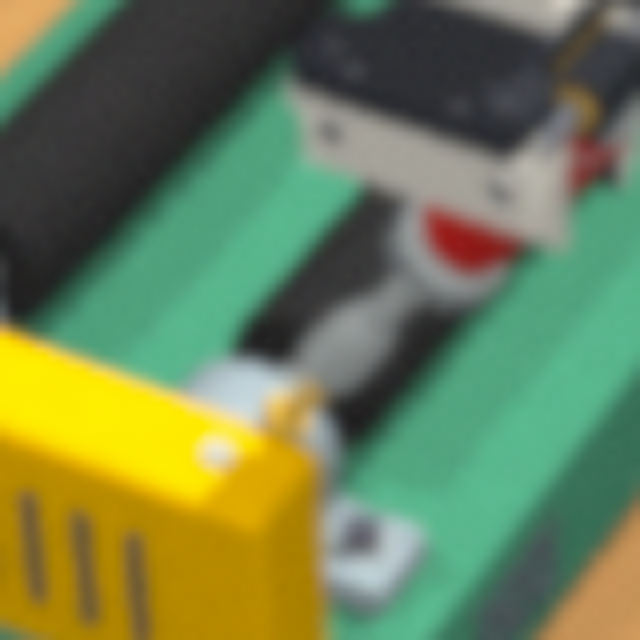

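Alignment holds in all three views. Wrist: the hexagon at crop (345,298) is on the coupler's centreline at x=346. Scene: the coupler axis extended passes through the ball at (299,480). Advancing along the axis in small steps.

```bash
python3 -m pendant '[[[1,0,1.5],0],[[3,0,4],0],[[5,0,7],0],[[7,0,9.8],0],[[8.5,0,12],0],[[9.5,0,13.5],0],[[10,0,14],0],[[10,0,14],0]]' 0 60
python3 - <<'E'
from h import *
s=robot.observe(); print(np.degrees(s['tool_rot'])); report(s,np.radians(35.3),-.0052,0.0)
for n in ['wrist','scene']:
  im=robot.read_camera(n); cv2.imwrite(f'pics/{n}8.png',im[:,:,::-1])
crop('pics/wrist8.png','pics/w8.png',250,0,400,140,5)
crop('pics/scene8.png','pics/s8.png',330,130,410,210,8)
E
```

```text
time: 9.7
tool_pos: [0.4875, 0.0557, 0.265]
tool_rot: [-3.14, 0.01, 0.198]
contact_force: [0.0, -0.6, -4.5]
opening: 0.0292
[-179.91047289    0.58467112   11.31938087]
angle 0.28587269796244713 tilt 34.715429111272215 seat->target tool mm [ 5.3 -0.   7.7] axis toward nipple in tool [0.582 0.    0.813] along 9.330955505777904
```

View pics/w8.png

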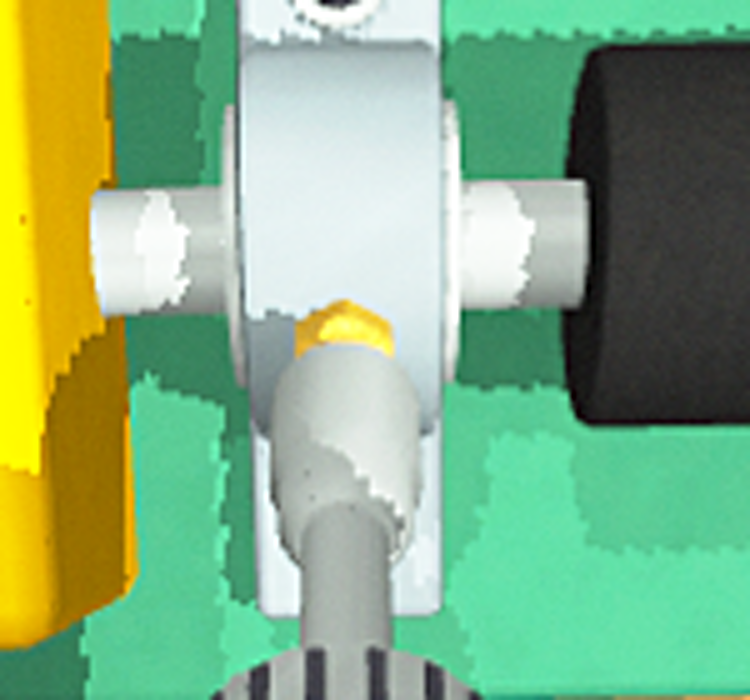

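View pics/s8.png

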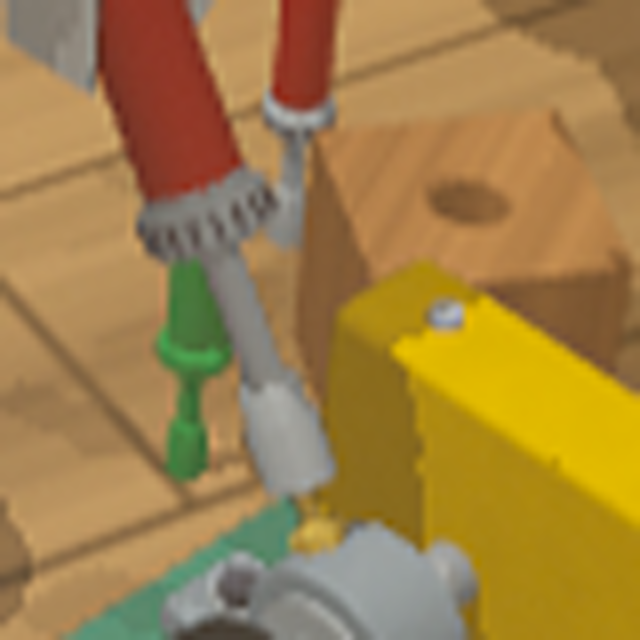

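```bash
python3 -m pendant '[[[0.6,0,0.8],0],[[1.2,0,1.7],0],[[1.8,0,2.5],0],[[2.3,0,3.3],0],[[2.9,0,4.1],0],[[3.5,0,5],0],[[3.5,0,5],0]]' 0 60
python3 -m pendant '[[[0.6,0,0.8],0],[[1.2,0,1.7],0],[[1.8,0,2.5],0],[[2,0,3],0],[[2,0,3],0]]' 0 60
python3 - <<'E'
from h import *
s=robot.observe(); print(np.degrees(s['tool_rot'])); report(s,np.radians(35.3),-.0052,0.0)
E
```

```text
time: 10.38
tool_pos: [0.4907, 0.0564, 0.2598]
tool_rot: [-3.14, 0.01, 0.198]
contact_force: [-2.0, -0.0, -5.5]
opening: 0.0288
time: 10.8
tool_pos: [0.4926, 0.0568, 0.2562]
tool_rot: [-3.14, 0.011, 0.198]
contact_force: [-0.2, -0.3, -8.9]
opening: 0.0293
[-179.88527322    0.64627425   11.31738743]
angle 0.34926734127618964 tilt 34.653890601682924 seat->target tool mm [ 0.1  0.1 -1.1] axis toward nipple in tool [0.583 0.001 0.813] along -0.8743977847111913
```

```bash
python3 -m pendant '[[[0.6,0,0.8],0],[[1.2,0,1.7],0],[[1.8,0,2.5],0],[[1.8,0,2.5],0]]' 0 60
python3 - <<'E'
from h import *
s=robot.observe(); print(np.degrees(s['tool_rot'])); report(s,np.radians(35.3),-.0052,0.0)
for n in ['wrist','scene']:
  im=robot.read_camera(n); cv2.imwrite(f'pics/{n}9.png',im[:,:,::-1])
crop('pics/wrist9.png','pics/w9.png',250,0,400,140,5)
crop('pics/scene9.png','pics/s9.png',330,130,410,210,8)
E
```

```text
time: 11.13
tool_pos: [0.4938, 0.0571, 0.255]
tool_rot: [-3.14, 0.011, 0.198]
contact_force: [-7.3, -0.6, 3.0]
opening: 0.0288
[-179.90700348    0.64277905   11.32939524]
angle 0.34454629962583344 tilt 34.65732925808198 seat->target tool mm [-1.2  0.1 -2.3] axis toward nipple in tool [0.583 0.001 0.813] along -2.52954588178783
```

View pics/w9.png

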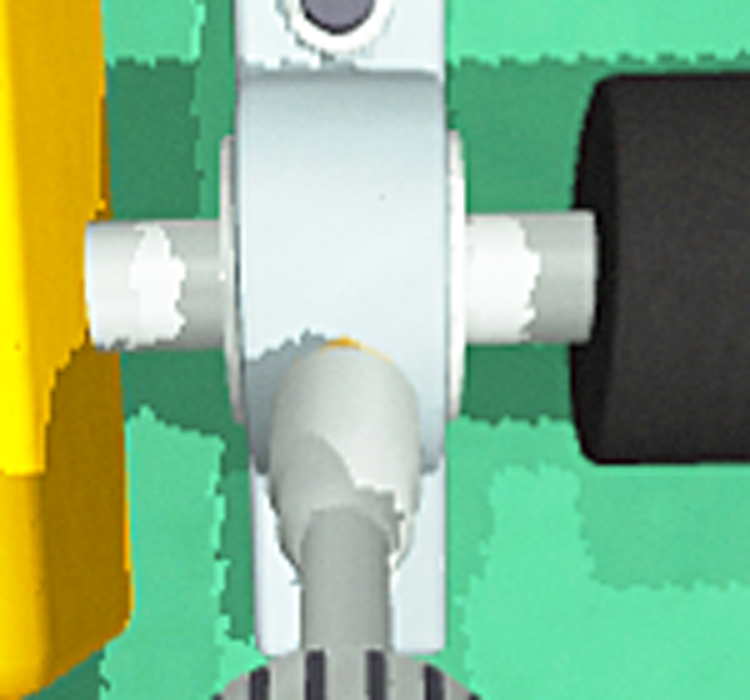

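View pics/s9.png

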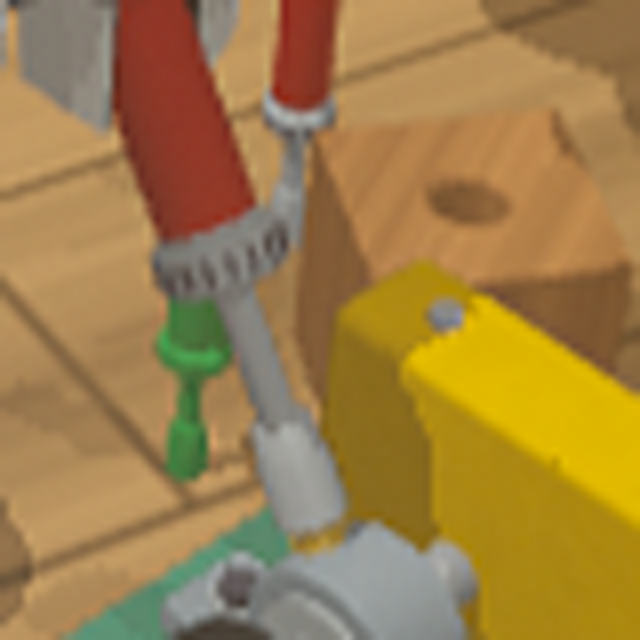

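Home: the axial force is about 10 N against the seal, and only the hexagon still shows below the mouth. Now the stroke, pushed slowly along the axis.

```bash
python3 -m pendant '[[[0.5,0,0.7],0],[[1,0,1.4],0],[[1.5,0,2.1],0],[[2,0,2.8],0],[[2.5,0,3.5],0],[[3,0,4.2],0],[[3.5,0,4.9],0],[[4,0,5.6],0],[[4.5,0,6.3],0],[[4.5,0,6.3],0]]' 0 60
python3 - <<'E'
from h import *
s=robot.observe(); print(np.degrees(s['tool_rot']),s['contact_force']); report(s,np.radians(35.3),-.0052,0.0)
for n in ['wrist','scene']:
  im=robot.read_camera(n); cv2.imwrite(f'pics/{n}10.png',im[:,:,::-1])
crop('pics/wrist10.png','pics/w10.png',250,0,400,140,5)
crop('pics/scene10.png','pics/s10.png',330,130,410,210,8)
E
```

```text
time: 12.07
tool_pos: [0.4972, 0.0579, 0.2504]
tool_rot: [-3.14, 0.012, 0.198]
contact_force: [-10.2, -1.8, 6.8]
opening: 0.0288
[-179.93039814    0.66752837   11.34109836] [-10.24632857  -1.82180412   6.81790574]
angle 0.3682143784742407 tilt 34.63253234054747 seat->target tool mm [-4.7  0.2 -6.9] axis toward nipple in tool [0.583 0.    0.812] along -8.352848699852938
```

View pics/w10.png

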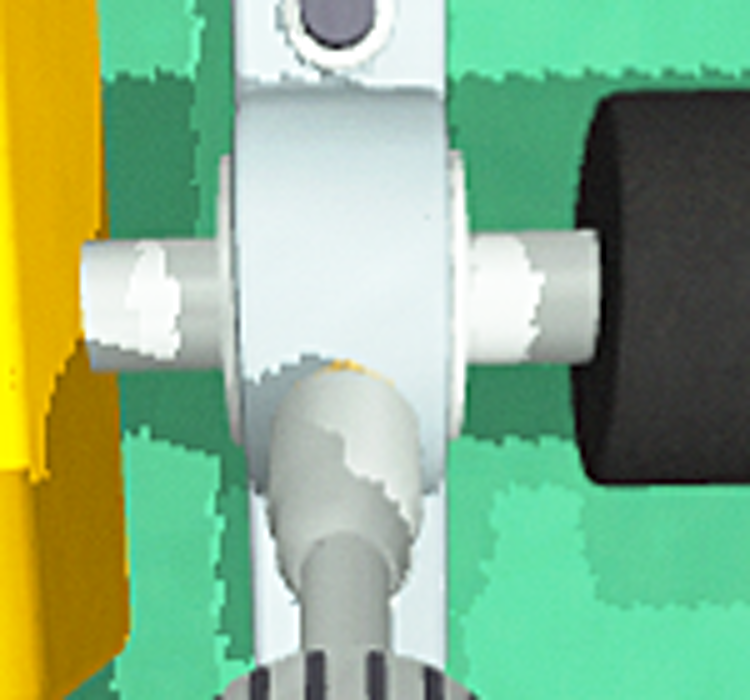

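View pics/s10.png

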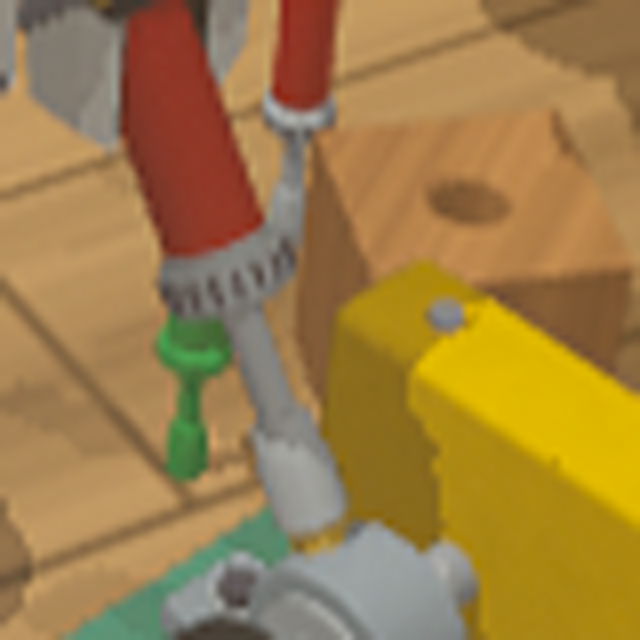

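```bash
python3 -m pendant '[[[0.6,0,0.9],0],[[1.2,0,1.7],0],[[1.8,0,2.5],0],[[2.4,0,3.4],0],[[3,0,4.2],0],[[3.6,0,5],0],[[4.2,0,5.9],0],[[4.8,0,6.7],0],[[5.6,0,7.9],0],[[5.6,0,7.9],0]]' 0 60
python3 - <<'E'
from h import *
s=robot.observe(); print(np.degrees(s['tool_rot']),s['contact_force']); report(s,np.radians(35.3),-.0052,0.0)
for n in ['wrist','scene']:
  im=robot.read_camera(n); cv2.imwrite(f'pics/{n}11.png',im[:,:,::-1])
crop('pics/wrist11.png','pics/w11.png',250,0,400,140,5)
crop('pics/scene11.png','pics/s11.png',330,130,410,210,8)
E
```

```text
time: 13.0
tool_pos: [0.5013, 0.0588, 0.2442]
tool_rot: [-3.141, 0.013, 0.198]
contact_force: [-11.8, -1.4, 7.8]
opening: 0.0291
[-179.95783507    0.73740765   11.35153324] [-11.83297699  -1.43252215   7.77985133]
angle 0.4374406269354012 tilt 34.56261466686738 seat->target tool mm [ -8.9   0.2 -13.1] axis toward nipple in tool [0.584 0.    0.812] along -15.846386403782054
```

View pics/w11.png

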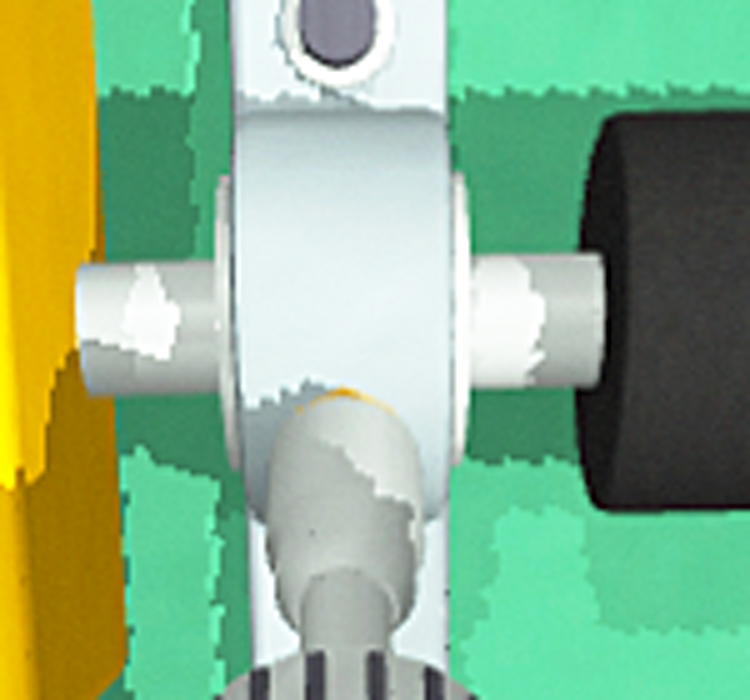

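View pics/s11.png

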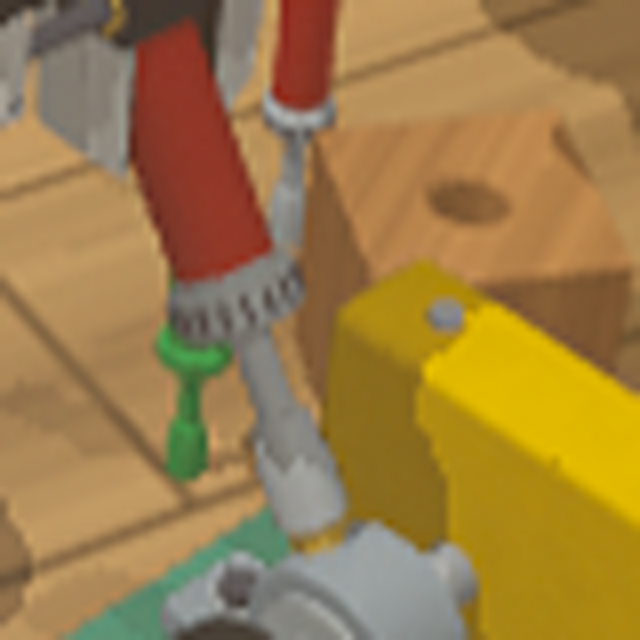

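```bash
python3 -m pendant '[[[0.5,0,0.7],0],[[1,0,1.4],0],[[1.4,0,2],0],[[1.4,0,2],0],[[1.4,0,2],0],[[1.4,0,2],0]]' 0 60
python3 - <<'E'
from h import *
s=robot.observe(); print(s['time'],np.degrees(s['tool_rot']),s['contact_force'],s['qvel'].round(4)); report(s,np.radians(35.3),-.0052,0.0)
for n in ['wrist','scene','side']:
  im=robot.read_camera(n); cv2.imwrite(f'pics/{n}12.png',im[:,:,::-1])
crop('pics/wrist12.png','pics/w12.png',250,0,400,140,5)
crop('pics/side12.png','pics/d12.png',180,120,380,260,4)
s=robot.observe(); print(s['time'],s['tool_pos'],s['contact_force'])
E
```

```text
time: 13.6
tool_pos: [0.5014, 0.0588, 0.2443]
tool_rot: [-3.141, 0.014, 0.198]
contact_force: [-11.4, -2.4, 7.9]
opening: 0.0291
13.6 [-179.9940252     0.78043677   11.36523233] [-11.39772625  -2.38418744   7.89950292] [-0.0002  0.0003  0.0002 -0.0003 -0.0002  0.0012]
angle 0.4806678163303031 tilt 34.5195636771875 seat->target tool mm [ -8.9   0.2 -13.1] axis toward nipple in tool [ 0.585 -0.     0.811] along -15.81692015580977
13.75 [0.50142959 0.05882718 0.24428767] [-11.51214273  -2.46303279   8.69264906]
```

View pics/w12.png

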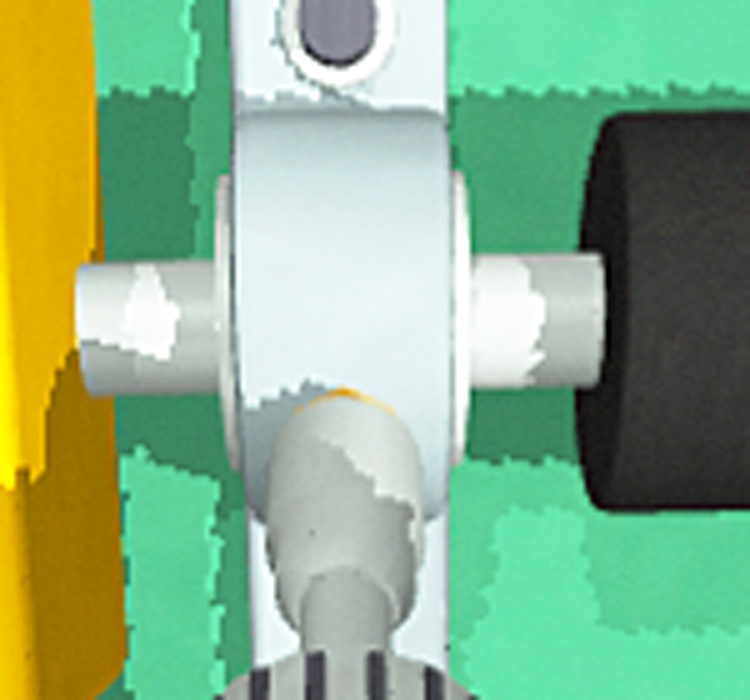

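View pics/scene12.png

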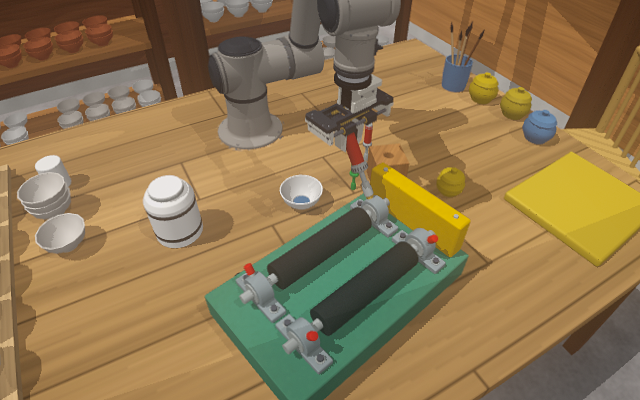

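```bash
python3 - <<'E'
from h import *
s=robot.observe(); W=robot.calibration('wrist')
G,u,n,t=gun(s,np.radians(35.3),-.0052)
for k in (0,5,10,12,13,14,15,16,17,20): print(k,circ(W,G-u*(.146-k/1e3),n,t,.011)[:,1].min().round(1),end='; ')
E
python3 -m pendant '[[[0.6,0,0.9],0],[[1.2,0,1.7],0],[[1.8,0,2.5],0],[[2.4,0,3.3],0],[[2.4,0,3.3],0],[[2.4,0,3.3],0],[[2.4,0,3.3],0]]' 0 60
python3 - <<'E'
from h import *
s=robot.observe(); print(s['time'],np.degrees(s['tool_rot']),s['contact_force']); report(s,np.radians(35.3),-.0052,0.0)
im=robot.read_camera('wrist'); cv2.imwrite('pics/wrist13.png',im[:,:,::-1])
crop('pics/wrist13.png','pics/w13.png',250,0,400,140,5)
E
```

```text
0 68.4; 5 72.2; 10 76.1; 12 77.7; 13 78.5; 14 79.3; 15 80.2; 16 81.0; 17 81.8; 20 84.3; time: 14.33
tool_pos: [0.5024, 0.0591, 0.2429]
tool_rot: [3.141, 0.015, 0.199]
contact_force: [-11.2, -2.3, 9.8]
opening: 0.0292
14.3333 [179.97183002   0.84470119  11.38064594] [-11.22473325  -2.30818442   9.79464016]
angle 0.5457622045667535 tilt 34.45530879616597 seat->target tool mm [ -9.8   0.2 -14.5] axis toward nipple in tool [ 0.586 -0.001  0.811] along -17.527206833815892
```

View pics/w13.png

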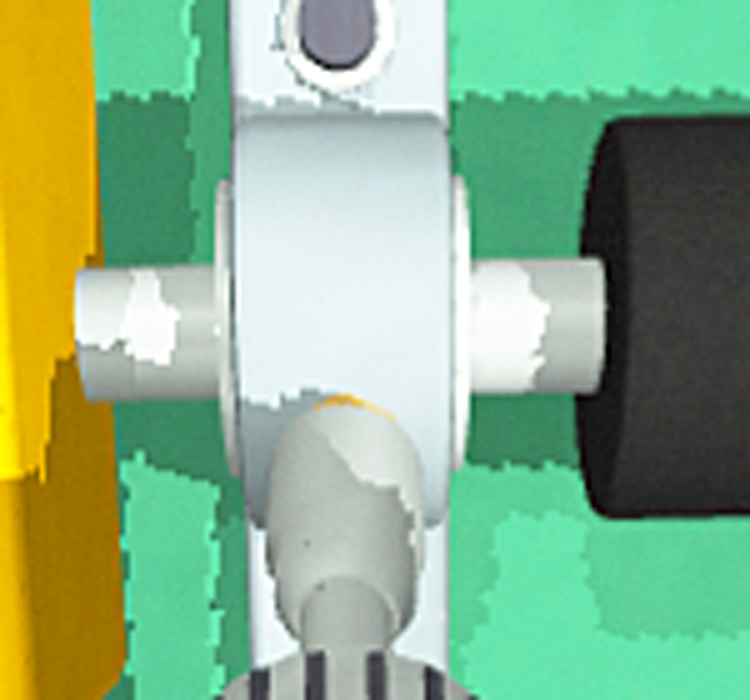

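View pics/d12.png

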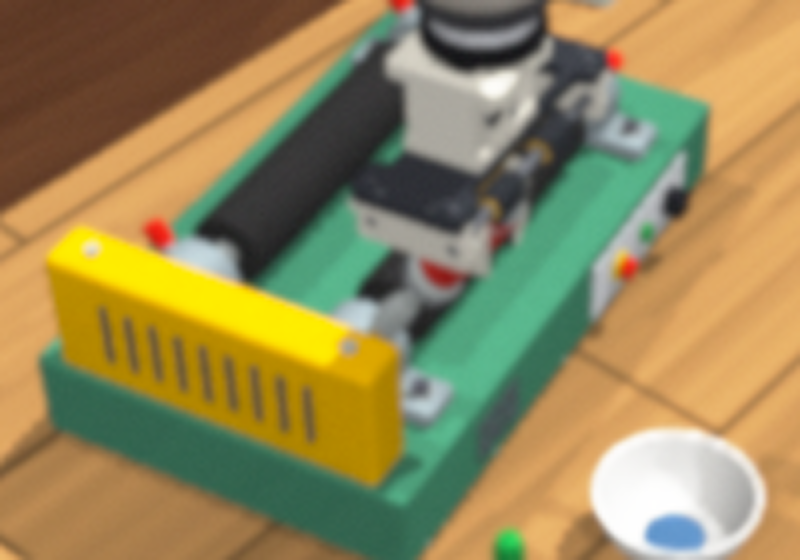

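The tube is pushed in about 15 mm, and three estimates agree: gun travel (15 mm), rim position in the image (15.5 mm) and force (about 16 mm). Bystanders have not moved. Handing in.

```bash
python3 -c "
from cell import robot
print(robot.hand_in()); s=robot.observe(); print(s['time'],s['tool_pos'],s['contact_force'],s['opening'])"
```

```text
the job is handed in; nothing more can be done
None
the job is handed in; nothing more can be done
```

I greased the uncapped front bearing at the belt guard and handed the job in at about 14.4 s. The gun was still gripped at 60 N and held pushed in. No verdict was reported, and no state could be read after hand-in.

- **How the gun was tilted:** the moves only turn the tool about its own axis, which points straight down. So I lifted the large red gun clear, dipped its coupler back into the bore, and pivoted it to about 35° between the pads. I then carried it to the nipple and pushed along the nipple's axis.
- **Push:** three estimates of the stroke agree: gun travel 15 mm, rim position in the wrist image 15.5 mm, force about 16 mm. The axial force was about 17 N. The highest I read was about that; force was only read at the end of each call.
- **Squareness:** I estimate 0.5° from the nipple's axis, with the gun's own tilt known to about 1–2°.
- **Surroundings:** the bowl, pot and jar looked unmoved in the last scene picture, and the fingers were well above the mill.

Three things disagreed along the way:
- **Grip height:** the gun sat about 5 mm lower in the fingers than planned; I measured this and allowed for it.
- **Tool pitch:** the tool's pitch drifted by about 0.8°.
- **Seat position:** the seat appeared to come home 2–3 mm beyond where I had calculated. That is within the measurement error, and the force rise and the images confirmed it had seated.

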